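# Second lens carrier onto the blow-off hook

## Robot

A 6-joint arm with a two-finger parallel gripper is mounted at the origin on the work surface. World frame = base frame: x ahead of the robot, y to its left, z up, the work surface at z = 0. Lengths are in mm, angles in rad, forces in N, time in s.
With the tool pointing down it reaches from about 250 to 775 mm from the base axis. Payload 4 kg.
Tool frame: the origin (TCP) lies at the very end of the fingers, on their centre line; the grasp point (between the pads) lies 19 mm behind it; z points along the fingers, y is the line along which they close (so a half turn about z gives the same grasp; the last joint's range is limited). The gripper opens to 85 mm and grips with 20 to 120 N. Pads are 22 mm wide; open, the fingers measure 114 mm over their backs; the gripper's body (76 mm by 85 mm) begins 54 mm behind the grasp point. The pads swing forward as they close: fully open they stand 13 mm farther back than shut.
Start: joints at [1.191, 0.087, 1.371, -0, 1.684, -0.103], TCP at [150.312, 529.078, 231.341] pointing down, gripper open.
Joint ranges: [-3.1, 3.1], [-0.76, 2.03], [0.27, 2.55], [-1.08, 4.22], [0.17, 2.65], [-2.57, 2.57]. Speed limits (rad/s): [2.79, 2.79, 3.14, 3.14, 3.14, 3.14].

## Interface

Orientations are given as a unit quaternion [w, x, y, z].
In Python, from rig import r, cams gives the robot as it stands. The module is installed in compiled form; this text tells all that it offers.
- The arm moves only by the shell command python3 -m inch 'ROWS' [FORCE]. ROWS is JSON, a list of rows, each an object of numbers: "grip": the opening, from 0 (shut) to 1 (fully open); "tx", "ty", "tz": the shift along the tool's x, y, z in mm; "spin": the turn about the tool's z in rad. A call has 1 to 5 rows; each row shifts and turns the commanded pose from where the row before left it, along the tool's axes as they then stand; what a row does not reach is not made up. A row lasts 1/10 s, in which the tool goes at most 50 mm and 8.59 degrees, less where a joint would pass 70% of its speed; a pose out of reach is approached as far as the arm can. A call with a gripper value outside its range is refused whole. The fingers move at their own pace and stop on an object; FORCE is the grip in N (left out, the last holds). Time passes only in rows, so rows that do not move let the fingers close. It gives the time, the measured TCP pose, the force, the opening and the grip force at its end, in the units of the state.
- r.sense(): the state, without advancing time (a new reading comes with each control period).
- cams.read_camera(name): name is "scene" or "top" or "wrist"; returns the picture (420x560x3 uint8, red, green, blue); there is no depth.
- cams.camera_model(name): a dict with "mtx" (3x3 intrinsics, pixels), "rvec" (rotation vector, rad) and "tvec" (3), from world to camera coordinates, as OpenCV has them; the wrist camera has in their place "tool_from_camera" (4x4, takes a point from camera to tool coordinates, whose origin is the TCP and whose axes are the flange's). Camera axes: x right, y down, z forward; pixel columns grow to the right and rows downward; lengths in mm; the calibration is good to about 2 mm. The wrist camera is an equidistant fisheye: a pixel r from the principal point sees the ray r / f radians off the axis. A picture is of the moment at which its call begins: read the wrist's pose just before it. camera_model takes no time and is no camera call.
- r.finish_job(): hands the job in; it is judged then, once.
Trained networks look in the newest picture that a camera, given by its name, has taken for a name from the list of things; names that differ only in an ending like _2 or _b are one class to them, and where a whole thing is asked for, a point or a joint stands for the part that bears it (a point fixed in the world has none). Each returns a list of dicts, best first, with "conf" (0 to 1); they miss things now and then, are a little off and sometimes report something else, mostly with a low value. They report only what shows in the picture. A call takes as long as a camera call. They do not tell look-alikes from the thing itself.
- cams.search_frame(camera, query): "extent" ([left, top, right, bottom] in pixels, round what is visible of it).
- cams.masks_of(camera, query): "region" (420x560 bool, what is visible of it) and "extent" ([left, top, right, bottom] in pixels, round what is visible of it).
The state is a dict: "t": time; "joint_positions": joint angles; "qvel": joint speeds; "tau": joint torques, N m; "position": TCP position; "ee_rot": TCP orientation; "wrist_force": force on the tool from outside, world axes, zero at the start; "wrist_torque": the same for the moment, N m; "finger_gap": opening from 0.0 (shut) to 1.0 (fully open); "finger_force": force on a finger pad.
Only numpy, scipy, OpenCV 4.12 (cv2) and the standard library are available. Lean on these libraries where they do the work, as an engineer would, in place of code of your own. Each camera call takes 0.05 s, during which the arm holds its last target. There are 200 camera calls.

## Task

Both narrow lens carriers are to be blown free of static: hang the second narrow carrier, the one standing on the bench, by its loop on the hook beside the one already hanging there, without dislodging or shifting that one, and let go of it. Then set the lever on the ionising blower upright (half flow) and let go. Leave the wide carrier and everything else on the bench where it is.

Things in the scene. Friction and masses are not known exactly. Their poses are not given: they have to be found in the camera images.
- stand: Hook stand, fixed. Origin: on the bench under the axis of its post (18 mm thick, 262 mm high). A level round rod (10 mm thick, axis 200 mm above the bench) runs from the post along the stand's -x, roughly towards the robot, straight to x = -165 mm, then slopes up to its tip. Foot plate 12 mm high, x = -110 to 50 mm, 140 mm wide.
- hook_tip (a point): Upturned tip of the hook rod (end of its axis; the round end adds 5 mm): x = -185 mm in the stand's frame, 230 mm above the bench.
- hung: The narrow lens carrier already hanging on the rod, its eye 45 to 75 mm from the post's axis: gold-coloured, same as carrier, its x along the rod.
- hung_eye (a point): Point in the hung carrier's loop, 115 mm above its underside, that lies on the rod's axis when it hangs.
- carrier: The second narrow lens carrier, standing on the bench, to be hung. Gold-coloured tray 40 mm wide (its x), 110 mm long (its y), 28 mm high, two dark lens cells in it; a closed strip loop stands over its middle and a grip tab on the loop, 162 mm high in all. Same turned half round. Origin: centre of underside, z up. 175 to 350 g.
- carrier_eye (a point): Point in its loop, 115 mm above the underside, on the middle axis; lies on the rod's axis when hung. The loop (strip 14 mm wide in x) has uprights at y = +-26 mm, 48 mm clear between them, and an upside-down V on top, inner peak 121 mm up; clear opening from 31 mm up to the V. With the eye 40 mm above the rod's axis, the loop clears the hook's tip.
- carrier_grip (a point): Point in its solid grip tab, on the middle axis 145 mm above the underside. Tab 16 mm (x) by 24 mm (y), from 126 to 162 mm above the underside; V strips slope down from its foot along y. Pinch it from above along y (24 mm): fingers along x would get in the way of the hung carrier.
- wide: Bystander: a wide lens carrier, standing on the bench near the narrow one (they may swap places): gold-coloured, the same but for its tray, 80 mm wide (x) instead of 40 mm. Stays where it is.
- blower: Ionising air blower, fixed: white box 120 x 110 x 100 mm high with a round grille towards +y; origin centre of underside. On its top a lever between two grey cheeks (reaching x = +-17 mm, y = +-14.5 mm, 22 mm above the top).
- flow_lever (a joint): Angle of the blower's airflow lever (rad): 0 upright (half flow), negative leaning towards the blower's -x (towards the robot), positive towards +x; limits +-1.0. Hinge along the blower's y. Stays where it is left; about 1.5 N at the knob moves it.
- lever_knob (a point): Centre of the lever's black knob, a cylinder 18 mm thick and 24 mm long along the blower's y, 90 mm from the hinge; the lever under it is a 10 x 12 mm bar.
- lever_hinge (a point): Middle of the lever's hinge, 112 mm above the bench, over the centre of the blower.
- mug: Bystander: white mug, 76 mm wide, 90 mm high, with a handle on its +y side; origin centre of underside. May swap places with the bottle.
- bottle: Bystander: closed bottle, 60 mm wide, 165 mm high; origin centre of underside.
- dish: Bystander: small aluminium dish, 68 mm wide, 22 mm high; origin centre of underside.
- cover: Bystander: gold-coloured cover plate 70 x 60 x 10 mm; origin centre of underside.
- tape: Bystander: roll of tape lying flat, 84 mm wide, 24 mm high; origin centre of underside.
- driver: Bystander: green electric screwdriver lying down, 180 mm long, 34 mm thick; origin on the bench below its middle, x towards its bit.
Things that resemble listed ones, but are neither listed nor needed, are in the scene too. Leave any pink or turquoise look-alike of the blower alone. What is shaped like the carrier but blue is not meant.

How it is judged:
By the outcome, as a careful person would: the job done as asked, in the order asked, and still so for the second after the job is handed in, with the robot touching nothing.
It also fails if it takes over 70 s, if anything falls off the work surface, if the arm or the gripper's body presses on something with over 40 N, if the wrist force passes 120 N, or if a joint passes its speed limit or range.

## Working session

There is one attempt and no reset: what is moved stays moved. The work goes in short steps, Python scripts to look and compute and a shell command to move; the robot and the scene stay as the last step left them, time stands still between calls to the robot, and variables do not carry over. Pictures are saved under pics/ and viewed, at most 11 in all, crops included, and the job is handed in when it is done.

```bash
mkdir -p pics
cat > h.py <<'E'
import numpy as np, cv2, json
from rig import r, cams
from scipy.spatial.transform import Rotation as R
def snap(n,f):
    im=cams.read_camera(n); cv2.imwrite('pics/'+f,im[:,:,::-1]); return im
def proj(n,P):
    m=cams.camera_model(n)
    return cv2.projectPoints(np.float64(P).reshape(-1,1,3),np.float64(m['rvec']),np.float64(m['tvec']),np.float64(m['mtx']),None)[0][:,0]
def ray(n,uv):
    m=cams.camera_model(n);Rm=cv2.Rodrigues(np.float64(m['rvec']))[0]
    c=-Rm.T@np.ravel(m['tvec']); d=Rm.T@np.linalg.inv(m['mtx'])@[uv[0],uv[1],1]
    return c,d/np.linalg.norm(d)
def atz(n,uv,z):
    c,d=ray(n,uv); return c+d*(z-c[2])/d[2]
E
python3 - <<'E'
from h import *
a=snap('scene','s1.png');b=snap('top','t1.png')
cv2.imwrite('pics/both.png',np.vstack([a,b])[:,:,::-1]) 
for n in('scene','top'):
    c,_=ray(n,(280,210));print(n,c.round())
    for q in('stand','carrier','hung','wide','blower','lever_knob','carrier_grip','flow_lever'):
        print(q,[(np.round(d['extent']).astype(int).tolist(),round(d['conf'],2)) for d in cams.search_frame(n,q)][:4])
s=r.sense();print(s['position'],s['ee_rot'],s['finger_gap'],s['t'])
E
```

```text
scene [1053.  828.  804.]
stand [([200, 202, 288, 304], 0.91)]
carrier [([395, 227, 434, 292], 0.87), ([350, 244, 394, 309], 0.67)]
hung [([226, 202, 250, 272], 0.67)]
wide [([303, 277, 355, 353], 0.95)]
blower [([256, 132, 298, 194], 0.92), ([208, 131, 238, 194], 0.91), ([224, 160, 266, 218], 0.58)]
lever_knob [([240, 154, 263, 178], 0.58), ([274, 133, 276, 161], 0.46), ([217, 135, 222, 157], 0.41)]
carrier_grip [([396, 227, 430, 290], 0.97), ([354, 245, 398, 312], 0.75)]
flow_lever [([218, 135, 222, 158], 0.66), ([229, 203, 252, 273], 0.15)]
top [ 316.  -18. 1173.]
stand [([249, 117, 307, 194], 0.78)]
carrier [([175, 243, 214, 268], 0.89), ([171, 286, 198, 327], 0.59)]
hung [([251, 138, 295, 168], 0.6), ([331, 226, 350, 250], 0.39)]
wide [([162, 179, 205, 217], 0.57), ([234, 215, 254, 236], 0.52)]
blower [([429, 202, 489, 258], 0.77), ([396, 267, 450, 318], 0.63), ([370, 205, 420, 251], 0.57), ([333, 228, 351, 251], 0.41)]
lever_knob [([398, 225, 411, 252], 0.51), ([465, 219, 489, 231], 0.49)]
carrier_grip [([175, 242, 218, 268], 0.79), ([169, 281, 198, 326], 0.72), ([250, 119, 307, 194], 0.49)]
flow_lever [([397, 222, 409, 254], 0.67), ([466, 214, 489, 225], 0.61), ([429, 287, 451, 298], 0.49)]
[150.31599965 529.07186264 231.34256378] [1.55319156e-05 1.37958063e-01 9.90438070e-01 4.81112101e-05] 0.9986327497305543 0.9
```

View pics/s1.png

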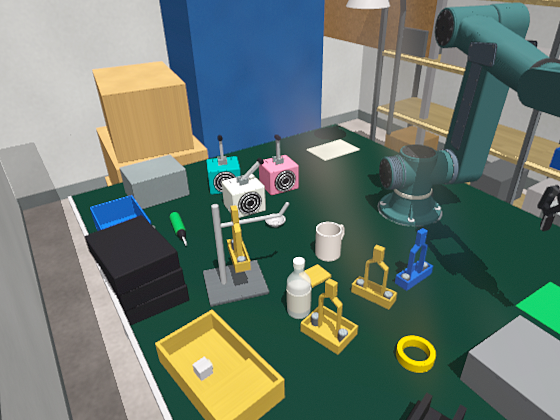

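View pics/t1.png

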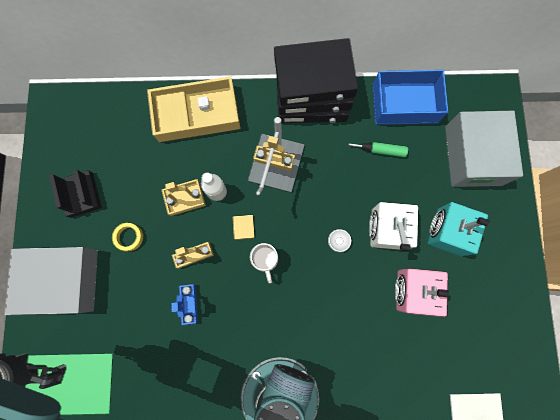

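The scene view shows the narrow gold carrier at (375,280), the wide one at (330,320) and the hung one at (238,240). The white blower is at (243,195), with its lever leaning towards the robot. In the top view the carrier is at (193,255), the stand at (275,160) and the white blower at (397,225). Next I'll fit models to the masks.

```bash
cat > fit.py <<'E'
from h import *
from scipy.optimize import minimize
def box(x0,x1,y0,y1,z0,z1): return np.array([[x,y,z] for x in(x0,x1) for y in(y0,y1) for z in(z0,z1)],float)
def bar(p,q,w): # bar between points with half-thickness w
    p,q=np.float64(p),np.float64(q); return np.vstack([box(-w,w,-w,w,-w,w)+p,box(-w,w,-w,w,-w,w)+q])
def carrier(w=20): return [box(-w,w,-55,55,0,28),box(-7,7,-29,-26,28,100),box(-7,7,26,29,28,100),
    np.vstack([box(-7,7,-29,-26,97,101),box(-7,7,-5,0,121,127)]),np.vstack([box(-7,7,26,29,97,101),box(-7,7,0,5,121,127)]),box(-8,8,-12,12,126,162)]
stand=[box(-110,50,-70,70,0,12),box(-8,8,-8,8,0,262),bar([0,0,200],[-165,0,200],4.5),bar([-165,0,200],[-185,0,230],4.5)]
blower=[box(-60,60,-55,55,0,100)]
def lever(a):
    h=np.array([0,0,112.]);u=np.array([np.sin(a),0,np.cos(a)]); k=h+90*u
    return [box(-17,17,-14.5,14.5,100,122),bar(h,k,5),box(-9,9,-12,12,-9,9)+k]
def tf(parts,x,y,yaw,z=0):
    M=R.from_euler('z',yaw).as_matrix(); return [p@M.T+[x,y,z] for p in parts]
S=4
def render(n,parts):
    m=np.zeros((420*S,560*S),np.uint8)
    for p in parts: cv2.fillConvexPoly(m,cv2.convexHull(((proj(n,p)+.5)*S).astype(np.int32)),1)
    return cv2.resize(m.astype(np.float32),(560,420),interpolation=cv2.INTER_AREA)
def fit(make,x0,masks,steps):
    def cost(v):
        c=0
        for n,(m,ig) in masks.items():
            a=render(n,make(v));b=m.astype(float); k=~ig
            c+=1-np.minimum(a,b)[k].sum()/np.maximum(a,b)[k].sum()
        return c
    x0=np.float64(x0); sim=np.vstack([x0]+[x0+np.eye(len(x0))[i]*steps[i] for i in range(len(x0))])
    return min((minimize(cost,x0,method='Nelder-Mead',options=dict(initial_simplex=s,xatol=.05,fatol=1e-4,maxiter=250)) for s in(sim,2*x0-sim)),key=lambda o:o.fun)
def mask(n,q,uv):
    L=[d for d in cams.masks_of(n,q) if d['extent'][0]-3<uv[0]<d['extent'][2]+3 and d['extent'][1]-3<uv[1]<d['extent'][3]+3]
    if not L: print('none',n,q); return np.zeros((420,560),bool)
    return np.array(max(L,key=lambda d:d['conf'])['region'])
E
cat > m1.py <<'E'
from fit import *
I={n:snap(n,n+'_m.png') for n in('scene','top')}
no=np.zeros((420,560),bool); out={}
def do(name,q,make,uv,x0,steps,extra_ignore=None):
    ms={n:(mask(n,q,uv[n]),extra_ignore[n] if extra_ignore else no) for n in uv}
    ms={n:m for n,m in ms.items() if m[0].sum()>30}
    o=fit(make,x0,ms,steps); out[name]=o.x.tolist(); print(name,o.x.round(3),round(o.fun,3),list(ms))
    for n in I:
        c,_=cv2.findContours((render(n,make(o.x))>.5).astype(np.uint8),cv2.RETR_LIST,cv2.CHAIN_APPROX_NONE)
        I2[n]=cv2.drawContours(I2[n],[k*3 for k in c],-1,(255,0,255),1)
I2={n:cv2.resize(I[n],None,fx=3,fy=3,interpolation=cv2.INTER_CUBIC) for n in I}
g=lambda u,v,z:atz('top',(u,v),z)[:2]
do('carrier','carrier',lambda v:tf(carrier(),*v),dict(scene=(375,285),top=(192,256)),[*g(192,258,15),.2],[15,15,.3])
hm={n:mask(n,'hung',uv) for n,uv in dict(scene=(238,240),top=(275,155)).items()}
hg={n:cv2.dilate(m.astype(np.uint8),np.ones((3,3)))>0 for n,m in hm.items()}
do('stand','stand',lambda v:tf(stand,*v),dict(scene=(240,270),top=(278,160)),[*g(282,160,5),-.25],[15,15,.3],hg)
do('blower','blower',lambda v:tf(blower,*v),dict(scene=(243,195),top=(397,225)),[*g(400,226,80),0.],[15,15,.2])
json.dump(out,open('est.json','w'))
cv2.imwrite('pics/o1.png',np.hstack([I2['scene'][570:970,560:1260],])[:,:,::-1])
a=I2['top'][330:830,480:920];b=I2['top'][560:830,1060:1320];c=I2['scene'][440:680,630:930]
W=np.zeros((600,760,3),np.uint8);W[:500,:440]=a;W[:270,440:700]=b;W[300:540,440:740]=c
cv2.imwrite('pics/o2.png',W[:,:,::-1])
s=out['stand'];print('tip',(tf([np.array([[-185,0,230.],[-165,0,200],[0,0,262]])],*s)[0]).round())
E
python3 m1.py
```

```text
carrier [4.06054e+02 2.48550e+02 3.37000e-01] 0.137 ['scene', 'top']
stand [ 7.17257e+02 -1.08650e+01 -2.80000e-01] 0.15 ['scene', 'top']
blower [ 4.73178e+02 -3.38983e+02 -1.03000e-01] 0.223 ['scene', 'top']
tip [[539.  40. 230.]
 [559.  35. 200.]
 [717. -11. 262.]]
```

View pics/o1.png

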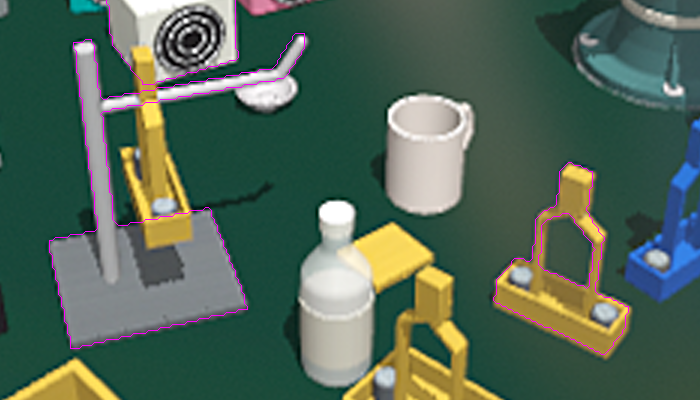

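View pics/o2.png

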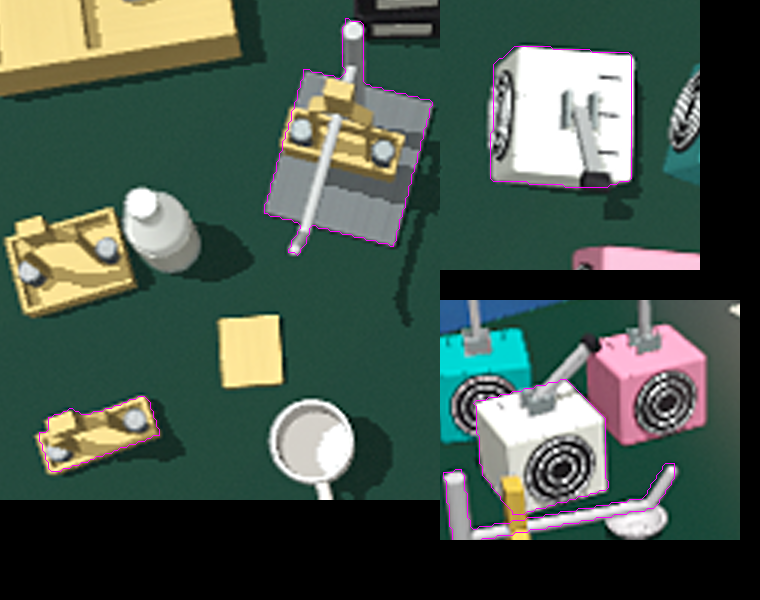

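The overlays fit closely: carrier at (406,248), yaw 0.34; stand at (717,-11), yaw -0.28; blower at (473,-339). Moving above the carrier now.

```bash
cat > go.py <<'E'
# usage: go.py x y z yaw_of_tool_y ; prints total shift in current tool axes
import sys
from h import *
s=r.sense(); q=s['ee_rot']; M=R.from_quat([q[1],q[2],q[3],q[0]]).as_matrix()
x,y,z,a=map(float,sys.argv[1:5]); d=M.T@(np.array([x,y,z])-s['position'])
c=np.arctan2(M[1,1],M[0,1]); sp=-((a-c+np.pi/2)%np.pi-np.pi/2)
print('t',round(s['t'],2),'pos',np.round(s['position'],1),'shift',d.round(1),'spin',round(sp,3),'j',np.round(s['joint_positions'],2),'F',np.round(s['wrist_force'],1),'gap',round(s['finger_gap'],3),'ff',s['finger_force'],'tilt',M[2].round(4))
E
python3 -m inch '[{"tx":-40,"ty":-25},{"tx":-40,"ty":-25},{"tx":-40,"ty":-25},{"tx":-40,"ty":-25},{"tx":-40,"ty":-25}]' 60
python3 -m inch '[{"tx":-40,"ty":-25},{"tx":-40,"ty":-25},{"tx":-40,"ty":-25},{"spin":-0.12},{"spin":-0.12}]'
python3 -m inch '[{"spin":-0.12},{"spin":-0.12},{"spin":-0.12},{},{}]'
python3 go.py 406 248.5 128 1.908
```

```text
t 1.4 pos [150.3 529.1 231.3] shift [-322.6 -200.   103.3] spin -0.614 j [ 1.19  0.09  1.37  0.    1.68 -0.1 ] F [-0.3  0.4 -0.3] gap 0.999 ff 0.0 tilt [ 0.e+00  1.e-04 -1.e+00]validation failed for argument at $[0]...
validation failed for argument at $[0]...
validation failed for argument at $[0]...
```

```bash
python3 -m inch '[{"grip":1,"tx":-40,"ty":-25,"tz":0,"spin":0},{"grip":1,"tx":-40,"ty":-25,"tz":0,"spin":0},{"grip":1,"tx":-40,"ty":-25,"tz":0,"spin":0},{"grip":1,"tx":-40,"ty":-25,"tz":0,"spin":0},{"grip":1,"tx":-40,"ty":-25,"tz":0,"spin":0}]' 60
python3 go.py 406 248.5 128 1.908
```

```text
t: 1.9
position: [309.4, 352.7, 231.6]
ee_rot: [0.0, 0.138, 0.99, 0.0]
wrist_force: [0.9, 0.6, 0.6]
finger_gap: 1.002
finger_force: 0.0
t 1.9 pos [309.4 352.7 231.6] shift [-121.3  -74.   103.6] spin -0.613 j [ 0.73 -0.09  1.55 -0.    1.68 -0.56] F [0.9 0.6 0.6] gap 1.002 ff 0.0 tilt [-5.e-04  8.e-04 -1.e+00]
```

```bash
python3 -m inch '[{"grip":1,"tx":-40,"ty":-25,"tz":0,"spin":0},{"grip":1,"tx":-40,"ty":-25,"tz":0,"spin":0},{"grip":1,"tx":-40,"ty":-25,"tz":0,"spin":0},{"grip":1,"tx":0,"ty":0,"tz":0,"spin":-0.12},{"grip":1,"tx":0,"ty":0,"tz":0,"spin":-0.12}]'
python3 -m inch '[{"grip":1,"tx":0,"ty":0,"tz":0,"spin":-0.12},{"grip":1,"tx":0,"ty":0,"tz":0,"spin":-0.12},{"grip":1,"tx":0,"ty":0,"tz":0,"spin":-0.133},{"grip":1,"tx":0,"ty":0,"tz":0,"spin":0},{"grip":1,"tx":0,"ty":0,"tz":0,"spin":0}]'
python3 go.py 406 248.5 128 1.908
python3 - <<'E'
from h import *
im=snap('wrist','w1.png'); print(cams.camera_model('wrist'))
for d in cams.search_frame('wrist','carrier_grip')[:3]: print(d)
E
```

```text
t: 2.4
position: [404.6, 247.7, 231.3]
ee_rot: [-0.0, 0.018, 1.0, 0.0]
wrist_force: [0.0, 0.4, 0.8]
finger_gap: 1.0
finger_force: 0.0
t: 2.9
position: [403.5, 249.2, 231.4]
ee_rot: [0.0, -0.166, 0.986, 0.0]
wrist_force: [-0.1, -0.6, 0.1]
finger_gap: 0.998
finger_force: 0.0
t 2.9 pos [403.5 249.2 231.4] shift [ -2.1  -1.5 103.4] spin -0.004 j [ 0.43 -0.08  1.54  0.    1.68 -1.47] F [-0.1 -0.6  0.1] gap 0.998 ff 0.0 tilt [-1.e-04  0.e+00 -1.e+00]
{'mtx': array([[325.1922621 ,   0.        , 282.50538437],
       [  0.        , 325.1922621 , 211.73302194],
       [  0.        ,   0.        ,   1.        ]]), 'tool_from_camera': array([[ 4.59634810e-04, -9.64019986e-01, -2.65829372e-01,
         6.82477693e+01],
       [ 9.99999859e-01,  5.13312765e-04, -1.32449697e-04,
         1.21490563e+00],
       [ 2.64137765e-04, -2.65829273e-01,  9.64020087e-01,
        -1.42353684e+02],
       [ 0.00000000e+00,  0.00000000e+00,  0.00000000e+00,
         1.00000000e+00]])}
{'extent': [229.6, 168.1, 332.6, 239.0], 'conf': 0.68}
{'extent': [302.6, 15.9, 381.4, 123.5], 'conf': 0.68}
```

View pics/w1.png

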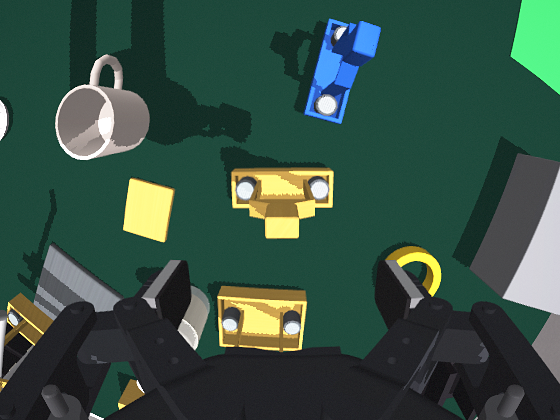

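The wrist view shows the tab at (282,228), midway between the fingers, with the carrier's long side along the closing line. Descending and gripping.

```bash
python3 -m inch '[{"grip":1,"tx":-2,"ty":-1.5,"tz":35,"spin":0},{"grip":1,"tx":0,"ty":0,"tz":35,"spin":0},{"grip":1,"tx":0,"ty":0,"tz":23,"spin":0},{"grip":1,"tx":0,"ty":0,"tz":10,"spin":0},{"grip":1,"tx":0,"ty":0,"tz":0,"spin":0}]'
python3 -m inch '[{"grip":0,"tx":0,"ty":0,"tz":0,"spin":0},{"grip":0,"tx":0,"ty":0,"tz":0,"spin":0},{"grip":0,"tx":0,"ty":0,"tz":0,"spin":0},{"grip":0,"tx":0,"ty":0,"tz":0,"spin":0},{"grip":0,"tx":0,"ty":0,"tz":0,"spin":0}]' 60
python3 go.py 406 248.5 128 1.908
```

```text
t: 3.5
position: [405.0, 248.1, 126.9]
ee_rot: [-0.002, -0.167, 0.986, -0.0]
wrist_force: [-0.4, -0.3, 0.4]
finger_gap: 1.003
finger_force: 0.0
t: 4.0
position: [406.3, 249.1, 129.3]
ee_rot: [0.001, -0.167, 0.986, 0.001]
wrist_force: [-0.4, 1.0, 2.9]
finger_gap: 0.275
finger_force: 59.4
t 4.0 pos [406.3 249.1 129.3] shift [ 0.5 -0.4  1.3] spin -0.001 j [ 0.43 -0.03  1.7   0.    1.47 -1.48] F [-0.4  1.   2.9] gap 0.275 ff 59.40536141395569 tilt [-0.0022  0.001  -1.    ]
```

```bash
python3 -m inch '[{"grip":0,"tx":0,"ty":0,"tz":-15,"spin":0},{"grip":0,"tx":0,"ty":0,"tz":-35,"spin":0},{"grip":0,"tx":0,"ty":0,"tz":-40,"spin":0},{"grip":0,"tx":0,"ty":0,"tz":-35,"spin":0},{"grip":0,"tx":0,"ty":0,"tz":0,"spin":0}]'
python3 -m inch '[{"grip":0,"tx":0,"ty":0,"tz":0,"spin":0.12},{"grip":0,"tx":0,"ty":0,"tz":0,"spin":0.13},{"grip":0,"tx":0,"ty":0,"tz":0,"spin":0.13},{"grip":0,"tx":0,"ty":0,"tz":0,"spin":0.12},{"grip":0,"tx":0,"ty":0,"tz":0,"spin":0.117}]'
python3 go.py 501 51 254 1.291
```

```text
t: 4.5
position: [408.1, 249.5, 259.4]
ee_rot: [0.006, -0.167, 0.986, 0.001]
wrist_force: [0.2, -0.0, -2.1]
finger_gap: 0.273
finger_force: 59.1
t: 5.0
position: [405.2, 248.1, 251.5]
ee_rot: [-0.001, 0.142, 0.99, -0.001]
wrist_force: [0.2, 0.3, -2.7]
finger_gap: 0.271
finger_force: 59.1
t 5.0 pos [405.2 248.1 251.5] shift [-147.4 -162.1   -2.5] spin -0.006 j [ 0.43 -0.08  1.5  -0.    1.73 -0.85] F [ 0.2  0.3 -2.7] gap 0.271 ff 59.050201177597046 tilt [ 0.0023 -0.0021 -1.    ]
```

```bash
python3 -m inch '[{"grip":0,"tx":-15,"ty":-20,"tz":0,"spin":0},{"grip":0,"tx":-28,"ty":-30,"tz":0,"spin":0},{"grip":0,"tx":-30,"ty":-32,"tz":0,"spin":0},{"grip":0,"tx":-30,"ty":-32,"tz":0,"spin":0},{"grip":0,"tx":-25,"ty":-26,"tz":0,"spin":0}]'
python3 -m inch '[{"grip":0,"tx":-12,"ty":-14,"tz":-2,"spin":0},{"grip":0,"tx":-7,"ty":-8,"tz":0,"spin":-0.005},{"grip":0,"tx":0,"ty":0,"tz":0,"spin":0},{"grip":0,"tx":0,"ty":0,"tz":0,"spin":0},{"grip":0,"tx":0,"ty":0,"tz":0,"spin":0}]'
python3 go.py 501 51 254 1.291
cat > chk.py <<'E'
from fit import *
import sys
e=json.load(open('est.json'));s=r.sense();q=s['ee_rot'];M=R.from_quat([q[1],q[2],q[3],q[0]]).as_matrix()
p=s['position'];yaw=np.arctan2(M[1,1],M[0,1])-np.pi/2
print('held',p.round(1),round(yaw,3))
st=e['stand'];Z=lambda v:tf(carrier(),v[0],v[1],v[2],v[3])
V=[]
for n,(r0,r1,c0,c1) in dict(scene=(180,310,180,330),top=(100,260,190,330)).items():
    im=cv2.resize(snap(n,n+'_c.png'),None,fx=3,fy=3,interpolation=cv2.INTER_CUBIC)
    for parts,col in((Z([p[0],p[1],yaw,p[2]-128.5]),(255,0,255)),(tf(stand,*st),(0,255,255))):
        c,_=cv2.findContours((render(n,parts)>.5).astype(np.uint8),cv2.RETR_LIST,cv2.CHAIN_APPROX_NONE)
        cv2.drawContours(im,[k*3 for k in c],-1,col,1)
    V.append(im[r0*3:r1*3,c0*3:c1*3])
H=max(v.shape[0] for v in V);W=np.hstack([cv2.copyMakeBorder(v,0,H-v.shape[0],0,0,0) for v in V])
W=cv2.resize(W,None,fx=min(1,790/W.shape[1]),fy=min(1,790/W.shape[1]),interpolation=cv2.INTER_AREA)
cv2.imwrite('pics/'+sys.argv[1],W[:,:,::-1])
E
python3 chk.py c1.png
```

```text
t: 5.5
position: [490.0, 76.4, 251.5]
ee_rot: [-0.001, 0.14, 0.99, -0.0]
wrist_force: [0.6, 0.3, -1.8]
finger_gap: 0.272
finger_force: 59.3
t: 6.0
position: [501.7, 53.2, 255.1]
ee_rot: [-0.0, 0.137, 0.991, 0.0]
wrist_force: [-0.0, 0.2, -2.2]
finger_gap: 0.272
finger_force: 59.4
t 6.0 pos [501.7  53.2 255.1] shift [ 0.1 -2.3  1.1] spin 0.006 j [-0.01 -0.02  1.43  0.    1.73 -1.3 ] F [-0.   0.2 -2.2] gap 0.272 ff 59.392948150634766 tilt [ 7.e-04  4.e-04 -1.e+00]
held [501.7  53.2 255.1] -0.274
```

View pics/c1.png

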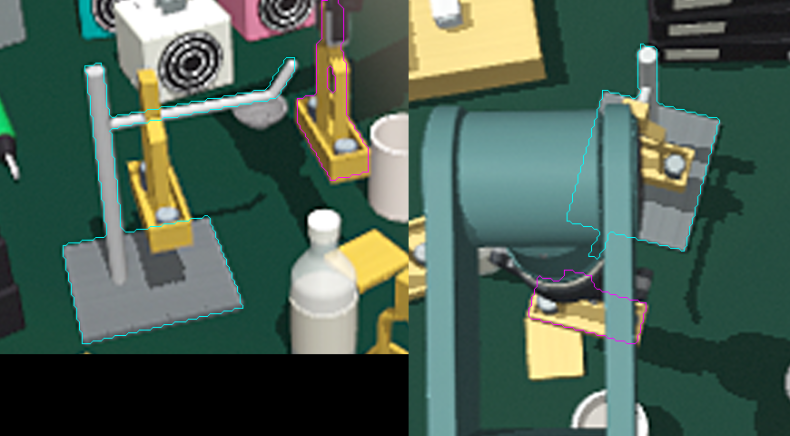

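The overlay matches the held carrier and the stand. The loop faces the tip, and it's about 2 mm off in y, which I'll correct. Threading on.

```bash
python3 -m inch '[{"grip":0,"tx":0,"ty":-2.3,"tz":1,"spin":0.006},{"grip":0,"tx":-10,"ty":0,"tz":0,"spin":0},{"grip":0,"tx":-12,"ty":0,"tz":0,"spin":0},{"grip":0,"tx":-12,"ty":0,"tz":0,"spin":0},{"grip":0,"tx":-12,"ty":0,"tz":0,"spin":0}]'
python3 -m inch '[{"grip":0,"tx":-12,"ty":0,"tz":0,"spin":0},{"grip":0,"tx":-12,"ty":0,"tz":0,"spin":0},{"grip":0,"tx":-12,"ty":0,"tz":0,"spin":0},{"grip":0,"tx":-8,"ty":0,"tz":0,"spin":0},{"grip":0,"tx":0,"ty":0,"tz":0,"spin":0}]'
python3 go.py 590.4 25.6 214.5 1.291
python3 chk.py c2.png
```

```text
t: 6.6
position: [547.1, 36.6, 254.1]
ee_rot: [-0.0, 0.141, 0.99, 0.0]
wrist_force: [-0.1, -0.1, -1.6]
finger_gap: 0.272
finger_force: 59.4
t: 7.1
position: [588.9, 24.4, 253.8]
ee_rot: [-0.0, 0.141, 0.99, -0.0]
wrist_force: [-0.5, -0.4, -2.2]
finger_gap: 0.269
finger_force: 59.4
t 7.1 pos [588.9  24.4 253.8] shift [-1.1  1.6 39.3] spin -0.003 j [-0.05  0.17  1.23 -0.    1.74 -1.34] F [-0.5 -0.4 -2.2] gap 0.269 ff 59.4283926486969 tilt [ 5.e-04 -1.e-04 -1.e+00]
held [588.9  24.4 253.8] -0.282
```

View pics/c2.png

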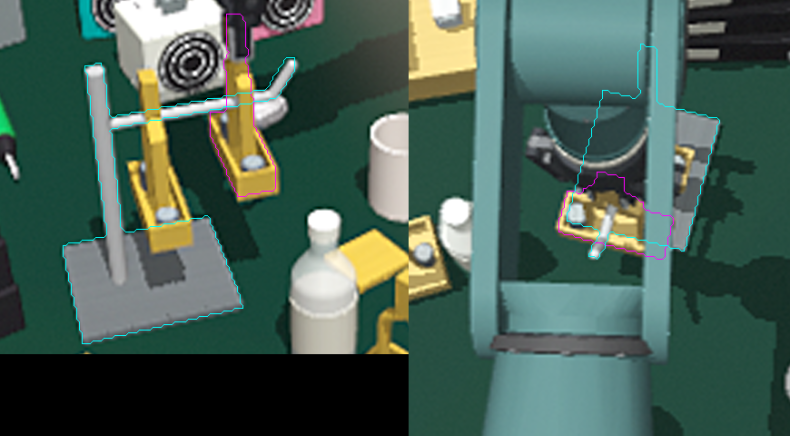

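The loop is threaded over the rod and the hung carrier hasn't moved. Lowering.

```bash
python3 -m inch '[{"grip":0,"tx":0,"ty":1.5,"tz":8,"spin":0},{"grip":0,"tx":0,"ty":0,"tz":10,"spin":0},{"grip":0,"tx":0,"ty":0,"tz":8,"spin":0},{"grip":0,"tx":0,"ty":0,"tz":6,"spin":0},{"grip":0,"tx":0,"ty":0,"tz":0,"spin":0}]'
python3 -m inch '[{"grip":0,"tx":0,"ty":0,"tz":3,"spin":0},{"grip":0,"tx":0,"ty":0,"tz":2,"spin":0},{"grip":0,"tx":0,"ty":0,"tz":0,"spin":0}]'
python3 go.py 590.4 25.6 214.5 1.291
```

```text
t: 7.7
position: [587.5, 26.4, 220.4]
ee_rot: [-0.002, 0.14, 0.99, -0.0]
wrist_force: [-0.4, 0.2, -2.2]
finger_gap: 0.267
finger_force: 59.4
t: 8.0
position: [588.4, 26.3, 217.3]
ee_rot: [0.0, 0.14, 0.99, 0.0]
wrist_force: [0.4, 0.0, -2.3]
finger_gap: 0.267
finger_force: 59.4
t 8.0 pos [588.4  26.3 217.3] shift [-2.1 -0.1  2.8] spin -0.002 j [-0.05  0.18  1.3   0.    1.67 -1.34] F [ 0.4  0.  -2.3] gap 0.267 ff 59.40532565116882 tilt [-0.e+00  1.e-04 -1.e+00]
```

```bash
python3 -m inch '[{"grip":0,"tx":0,"ty":0,"tz":1.5,"spin":0},{"grip":0,"tx":0,"ty":0,"tz":1,"spin":0},{"grip":0,"tx":0,"ty":0,"tz":0,"spin":0},{"grip":0,"tx":0,"ty":0,"tz":0,"spin":0}]'
python3 -m inch '[{"grip":0,"tx":0,"ty":0,"tz":0.7,"spin":0},{"grip":0,"tx":0,"ty":0,"tz":0,"spin":0}]'
python3 -m inch '[{"grip":0,"tx":0,"ty":0,"tz":0.7,"spin":0},{"grip":0,"tx":0,"ty":0,"tz":0,"spin":0}]'
```

```text
t: 8.4
position: [588.5, 26.3, 214.8]
ee_rot: [0.0, 0.14, 0.99, 0.0]
wrist_force: [-0.1, 0.6, -1.6]
finger_gap: 0.271
finger_force: 59.4
t: 8.6
position: [588.6, 26.3, 214.5]
ee_rot: [0.0, 0.14, 0.99, 0.0]
wrist_force: [0.4, 0.3, -0.5]
finger_gap: 0.274
finger_force: 59.6
t: 8.8
position: [588.7, 26.4, 214.4]
ee_rot: [0.001, 0.14, 0.99, 0.0]
wrist_force: [-1.8, 0.2, 2.9]
finger_gap: 0.273
finger_force: 59.8
```

The rod now carries the weight. Releasing gently.

```bash
python3 -m inch '[{"grip":0,"tx":0,"ty":0,"tz":-0.6,"spin":0},{"grip":0.32,"tx":0,"ty":0,"tz":0,"spin":0},{"grip":0.4,"tx":0,"ty":0,"tz":0,"spin":0},{"grip":0.5,"tx":0,"ty":0,"tz":0,"spin":0},{"grip":0.6,"tx":0,"ty":0,"tz":0,"spin":0}]' 20
python3 -m inch '[{"grip":0.75,"tx":0,"ty":0,"tz":0,"spin":0},{"grip":0.75,"tx":0,"ty":0,"tz":0,"spin":0},{"grip":0.75,"tx":0,"ty":0,"tz":-8,"spin":0},{"grip":0.75,"tx":0,"ty":0,"tz":-20,"spin":0},{"grip":0.75,"tx":0,"ty":0,"tz":-35,"spin":0}]'
python3 -m inch '[{"grip":0.75,"tx":0,"ty":0,"tz":-40,"spin":0},{"grip":0.75,"tx":0,"ty":0,"tz":-30,"spin":0},{"grip":0.75,"tx":0,"ty":0,"tz":0,"spin":0}]'
python3 chk.py c3.png; python3 go.py 473 -339 330 -0.103
```

```text
t: 9.3
position: [588.4, 26.3, 213.8]
ee_rot: [-0.0, 0.14, 0.99, -0.0]
wrist_force: [-0.4, 0.4, 0.9]
finger_gap: 0.599
finger_force: 0.0
t: 9.8
position: [587.3, 26.3, 275.1]
ee_rot: [-0.003, 0.14, 0.99, -0.0]
wrist_force: [-0.0, 0.6, -0.2]
finger_gap: 0.747
finger_force: 0.0
t: 10.1
position: [589.7, 26.2, 354.4]
ee_rot: [0.006, 0.14, 0.99, 0.001]
wrist_force: [0.6, -0.5, 1.2]
finger_gap: 0.753
finger_force: 0.0
held [589.7  26.2 354.4] -0.282
t 10.2 pos [588.7  26.3 348.5] shift [   9.7 -383.1   18.2] spin 1.392 j [-0.05  0.18  1.03  0.    1.92 -1.34] F [ 1.1 -0.3 -0.8] gap 0.748 ff 0.0 tilt [-2.9e-03  8.0e-04 -1.0e+00]
```

View pics/c3.png

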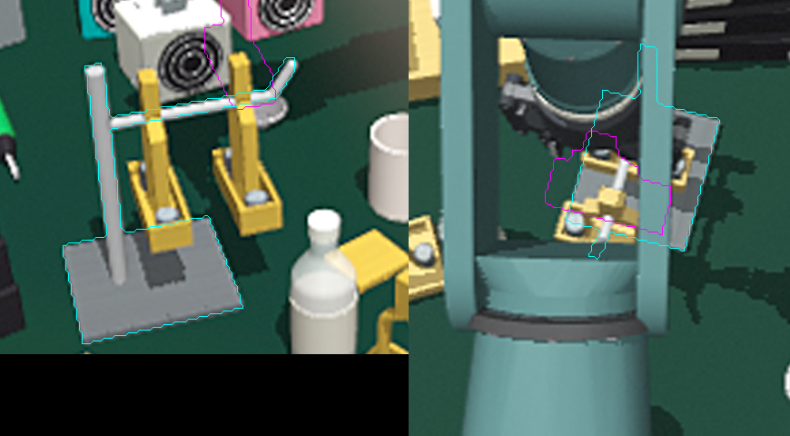

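Both carriers hang freely and the hung one is unmoved; the gripper is clear. Now the lever: triangulate the knob from the earlier pictures, where it shows at top (405.7,246.7) and scene (260.7,160.7).

```bash
python3 - <<'E'
from fit import *
e=json.load(open('est.json'));b=e['blower'];M=R.from_euler('z',b[2]).as_matrix()
(c1,d1),(c2,d2)=ray('top',(405.7,246.7)),ray('scene',(260.7,160.7))
A=np.stack([d1,-d2],1);t=np.linalg.lstsq(A,c2-c1,rcond=None)[0];P=(c1+d1*t[0]+c2+d2*t[1])/2
L=M.T@(P-[b[0],b[1],112]);print(P.round(),L.round(1),'gap',np.linalg.norm(c1+d1*t[0]-c2-d2*t[1]).round(1),'ang',np.arctan2(L[0],L[2]),np.linalg.norm(L))
# refit blower box + lever jointly from first-images masks with top colour
im=cv2.imread('pics/top_m.png')[:,:,::-1];im2=cv2.imread('pics/scene_m.png')[:,:,::-1]
E
cat > bl.py <<'E'
from fit import *
# joint fit of box+lever to network masks, fresh images
I={n:cams.read_camera(n) for n in('scene','top')};no=np.zeros((420,560),bool)
uv=dict(scene=(243,195),top=(397,225))
e=json.load(open('est.json'));b=e['blower']
import sys
ms={n:(mask(n,'blower',uv[n]),no) for n in uv}
for a0 in(float(sys.argv[1]),):
    o=fit(lambda v:tf(blower+lever(v[3]),*v[:3]),[*b,a0],{n:m for n,m in ms.items() if m[0].sum()>30},[8,8,.1,.2]);print(o.x.round(3),o.fun,[m[0].sum() for m in ms.values()])
V=[]
for n,(r0,r1,c0,c1) in dict(scene=(145,225,215,305),top=(190,270,360,450)).items():
    im=cv2.resize(I[n],None,fx=4,fy=4,interpolation=cv2.INTER_CUBIC)
    for p in tf(blower+lever(o.x[3]),*o.x[:3]):
        cv2.polylines(im,[cv2.convexHull(((proj(n,p)+.5)*4).astype(np.int32))],True,(255,0,255),1)
    V.append(im[r0*4:r1*4,c0*4:c1*4])
cv2.imwrite('pics/'+sys.argv[2],np.hstack(V)[:,:,::-1])
E
python3 bl.py -0.8 b1.png
```

```text
[ 401. -334.  166.] [-71.8  -2.6  54.2] gap 3.2 ang -0.9244986334901921 90.00134759415403
[ 4.72750e+02 -3.39899e+02 -1.23000e-01 -8.76000e-01] 0.21919877878162297 [np.int64(1450), np.int64(2106)]
```

View pics/b1.png

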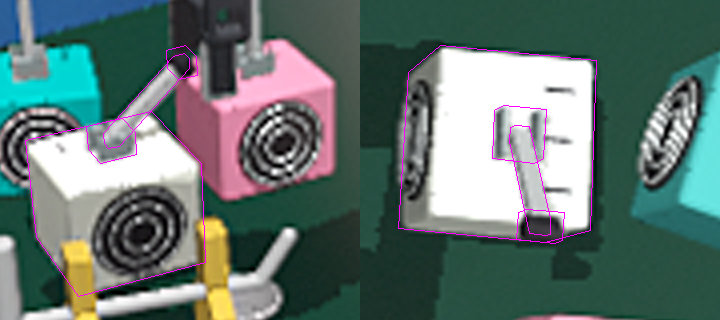

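The lever is at about -0.9, with the knob near (403,-332,168) and the blower yaw near -0.115. Turning the tool so the fingers close along the blower's x, then moving over.

```bash
python3 -m inch '[{"grip":0.75,"tx":0,"ty":0,"tz":0,"spin":0.14},{"grip":0.75,"tx":0,"ty":0,"tz":0,"spin":0.14},{"grip":0.75,"tx":0,"ty":0,"tz":0,"spin":0.14},{"grip":0.75,"tx":0,"ty":0,"tz":0,"spin":0.14},{"grip":0.75,"tx":0,"ty":0,"tz":0,"spin":0.14}]'
python3 -m inch '[{"grip":0.75,"tx":0,"ty":0,"tz":0,"spin":0.14},{"grip":0.75,"tx":0,"ty":0,"tz":0,"spin":0.14},{"grip":0.75,"tx":0,"ty":0,"tz":0,"spin":0.14},{"grip":0.75,"tx":0,"ty":0,"tz":0,"spin":0.14},{"grip":0.75,"tx":0,"ty":0,"tz":0,"spin":0.14}]'
python3 go.py 413 -333 250 -0.115
```

```text
t: 10.9
position: [588.1, 26.3, 345.3]
ee_rot: [-0.001, 0.474, 0.881, -0.001]
wrist_force: [0.9, -0.3, -0.4]
finger_gap: 0.754
finger_force: 0.0
t: 11.4
position: [588.1, 26.3, 345.4]
ee_rot: [-0.001, 0.747, 0.665, -0.001]
wrist_force: [-0.1, -0.1, 0.1]
finger_gap: 0.75
finger_force: 0.0
t 11.4 pos [588.1  26.3 345.4] shift [-377.3 -131.8   95.8] spin -0.002 j [-0.05  0.19  1.04  0.    1.92  0.07] F [-0.1 -0.1  0.1] gap 0.75 ff 0.0 tilt [-1.e-04 -3.e-03 -1.e+00]
```

```bash
python3 -m inch '[{"grip":0.75,"tx":-37,"ty":-13,"tz":0,"spin":0},{"grip":0.75,"tx":-37,"ty":-13,"tz":0,"spin":0},{"grip":0.75,"tx":-37,"ty":-13,"tz":0,"spin":0},{"grip":0.75,"tx":-37,"ty":-13,"tz":0,"spin":0},{"grip":0.75,"tx":-37,"ty":-13,"tz":0,"spin":0}]'
python3 -m inch '[{"grip":0.75,"tx":-37,"ty":-13,"tz":15,"spin":0},{"grip":0.75,"tx":-37,"ty":-13,"tz":20,"spin":0},{"grip":0.75,"tx":-37,"ty":-13,"tz":20,"spin":0},{"grip":0.75,"tx":-37,"ty":-13,"tz":20,"spin":0},{"grip":0.75,"tx":-37,"ty":-13,"tz":20,"spin":0}]'
python3 -m inch '[{"grip":0.75,"tx":0,"ty":0,"tz":0,"spin":0},{"grip":0.75,"tx":0,"ty":0,"tz":0,"spin":0}]'
python3 go.py 413 -333 154 -0.115
python3 - <<'E'
from h import *
s=r.sense();im=snap('wrist','w2.png')
m=cams.camera_model('wrist');T=np.array(m['tool_from_camera']);q=s['ee_rot'];M=R.from_quat([q[1],q[2],q[3],q[0]]).as_matrix()
def wp(P):
    c=np.linalg.inv(T)@np.append(M.T@(np.array(P)-s['position']),1);c=c[:3];th=np.arctan2(np.hypot(c[0],c[1]),c[2]);u=c[:2]/np.hypot(c[0],c[1])*th*m['mtx'][0,0];return u+m['mtx'][:2,2]
im=im.copy()
for yaw,col in((-.115,(255,0,255)),):
    B=R.from_euler('z',yaw).as_matrix()
    f=lambda p:tuple(int(v) for v in wp(B@np.float64(p)+[473,-339.5,0]))
    for p in([-60,-55,100],[60,-55,100],[60,55,100],[-60,55,100],[-17,-14.5,122],[-17,14.5,122],[17,14.5,122],[17,-14.5,122],[-70,-12,168],[-70,12,168]): cv2.circle(im,f(p),3,col,-1)
cv2.imwrite('pics/w2o.png',im[:,:,::-1])
E
```

```text
t: 11.9
position: [502.2, -151.4, 345.5]
ee_rot: [-0.001, 0.745, 0.667, -0.001]
wrist_force: [-0.5, -0.6, 0.2]
finger_gap: 0.748
finger_force: 0.0
t: 12.4
position: [416.9, -327.9, 249.8]
ee_rot: [-0.001, 0.745, 0.667, -0.0]
wrist_force: [0.7, -0.2, 1.0]
finger_gap: 0.755
finger_force: 0.0
t: 12.6
position: [417.4, -327.0, 250.1]
ee_rot: [-0.002, 0.746, 0.666, 0.0]
wrist_force: [0.2, 0.0, -0.7]
finger_gap: 0.749
finger_force: 0.0
t 12.6 pos [ 417.4 -327.   250.1] shift [-6.8 -3.4 96.1] spin 0.002 j [-0.77  0.04  1.38  0.    1.72 -0.66] F [ 0.2  0.  -0.7] gap 0.749 ff 0.0 tilt [ 0.0031 -0.0027 -1.    ]
```

View pics/w2o.png

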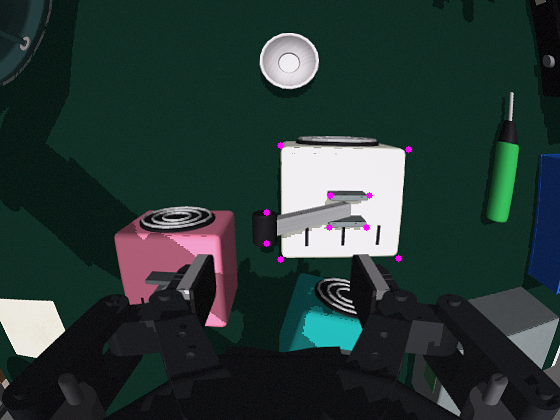

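The wrist view shows the projected points (dots) sitting on the blower's box and cheeks within about 2 px. The knob is at (263,228), between the fingers. Descending to straddle it.

```bash
python3 -m inch '[{"grip":0.75,"tx":-6,"ty":-3.5,"tz":30,"spin":0},{"grip":0.75,"tx":0,"ty":0,"tz":30,"spin":0},{"grip":0.75,"tx":0,"ty":0,"tz":25,"spin":0},{"grip":0.75,"tx":0,"ty":0,"tz":11,"spin":0},{"grip":0.75,"tx":0,"ty":0,"tz":0,"spin":0}]'
python3 go.py 473 -339.5 183 -0.115
```

```text
t: 13.15
position: [414.3, -331.0, 154.9]
ee_rot: [-0.001, 0.745, 0.668, 0.0]
wrist_force: [0.3, -0.4, 0.2]
finger_gap: 0.75
finger_force: 0.0
t 13.15 pos [ 414.3 -331.   154.9] shift [ -2.   59.2 -28.2] spin 0.006 j [-0.78  0.07  1.54  0.    1.53 -0.67] F [ 0.3 -0.4  0.2] gap 0.75 ff 0.0 tilt [ 0.002  -0.0019 -1.    ]
```

```bash
python3 -m inch '[{"grip":0.75,"tx":0,"ty":10,"tz":-2,"spin":0},{"grip":0.75,"tx":0,"ty":12,"tz":-7,"spin":0},{"grip":0.75,"tx":-1,"ty":12,"tz":-8,"spin":0},{"grip":0.75,"tx":-1,"ty":13,"tz":-7,"spin":0},{"grip":0.75,"tx":0,"ty":12,"tz":-4,"spin":0}]' 20
python3 -m inch '[{"grip":0.6,"tx":0,"ty":0,"tz":0,"spin":0},{"grip":0.45,"tx":0,"ty":0,"tz":0,"spin":0},{"grip":0.35,"tx":0,"ty":0,"tz":0,"spin":0},{"grip":0.28,"tx":0,"ty":0,"tz":0,"spin":0},{"grip":0.22,"tx":0,"ty":0,"tz":0,"spin":0}]'
python3 go.py 473 -339.5 183 -0.115
```

```text
t: 13.65
position: [474.1, -342.2, 188.7]
ee_rot: [0.003, 0.745, 0.667, -0.0]
wrist_force: [-2.6, 0.6, 1.2]
finger_gap: 0.756
finger_force: 1.2
t: 14.15
position: [472.2, -341.0, 183.7]
ee_rot: [-0.0, 0.745, 0.667, 0.0]
wrist_force: [-1.3, 0.7, -0.6]
finger_gap: 0.22
finger_force: 0.7
t 14.15 pos [ 472.2 -341.   183.7] shift [1.6 0.6 0.7] spin 0.004 j [-0.72  0.17  1.37  0.    1.6  -0.61] F [-1.3  0.7 -0.6] gap 0.22 ff 0.7388821989297867 tilt [ 5.e-04 -3.e-04 -1.e+00]
```

```bash
python3 -m inch '[{"grip":0,"tx":0,"ty":0.7,"tz":0,"spin":0},{"grip":0,"tx":0,"ty":0,"tz":0,"spin":0},{"grip":0,"tx":0,"ty":0,"tz":0,"spin":0}]'
python3 go.py 473 -339.5 183 -0.115
python3 -m inch '[{"grip":0.3,"tx":0,"ty":0,"tz":0,"spin":0},{"grip":0.5,"tx":0,"ty":0,"tz":0,"spin":0},{"grip":0.7,"tx":0,"ty":0,"tz":0,"spin":0},{"grip":0.75,"tx":0,"ty":0,"tz":0,"spin":0},{"grip":0.75,"tx":0,"ty":0,"tz":-10,"spin":0}]'
python3 -m inch '[{"grip":0.75,"tx":0,"ty":0,"tz":-30,"spin":0},{"grip":0.75,"tx":0,"ty":0,"tz":-40,"spin":0},{"grip":0.75,"tx":0,"ty":0,"tz":-30,"spin":0},{"grip":0.75,"tx":0,"ty":0,"tz":0,"spin":0},{"grip":0.75,"tx":0,"ty":0,"tz":0,"spin":0}]'
python3 bl.py 0 b2.png
python3 - <<'E'
import cv2,numpy as np
from h import *
a=snap('scene','s9.png');b=cv2.imread('pics/b2.png')
w=cams.read_camera('wrist')
x=cv2.resize(a[190:330,180:440],(780,420)) [:,:,::-1]
W=np.zeros((600,800,3),np.uint8);W[:270,:500]=cv2.resize(x,(500,270));W[:270,510:790]=cv2.resize(w[120:330,150:430,::-1],(280,270));W[275:595,:720]=b
cv2.imwrite('pics/f.png',W)
E
```

```text
t: 14.45
position: [472.9, -341.1, 183.9]
ee_rot: [-0.0, 0.745, 0.667, -0.0]
wrist_force: [-2.6, 1.0, 1.5]
finger_gap: 0.2
finger_force: 19.6
t 14.45 pos [ 472.9 -341.1  183.9] shift [ 1.6 -0.1  0.9] spin 0.004 j [-0.72  0.17  1.37 -0.    1.6  -0.61] F [-2.6  1.   1.5] gap 0.2 ff 19.63503062725067 tilt [ 4.e-04 -8.e-04 -1.e+00]
t: 14.95
position: [472.7, -340.6, 192.5]
ee_rot: [-0.002, 0.745, 0.667, -0.0]
wrist_force: [-0.8, -0.3, 0.3]
finger_gap: 0.751
finger_force: 0.0
t: 15.45
position: [473.6, -341.5, 295.7]
ee_rot: [0.002, 0.745, 0.667, 0.0]
wrist_force: [-0.1, -0.8, 0.1]
finger_gap: 0.752
finger_force: 0.0
[ 4.74167e+02 -3.39065e+02 -1.85000e-01  1.10000e-02] 0.632513056259829 [np.int64(1401), np.int64(1188)]
```

View pics/f.png

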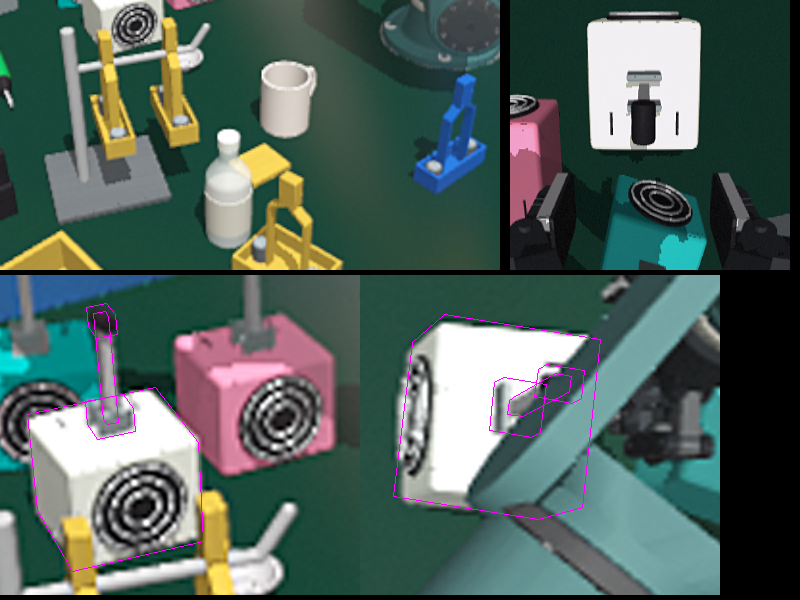

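The final view shows the lever upright: in the wrist view the knob is directly over the cheeks, and the fit gives about 0.01 rad. Both carriers hang on the rod and the gripper is clear, so I'm handing in.

```bash
python3 -c "
from rig import r
print(r.finish_job())"
```

```text
the job is handed in; nothing more can be done
None
```

The second narrow carrier hangs free on the hook next to the first, which shows no movement in the pictures; the blower lever is upright within about 0.02 rad; I handed the job in at about 16 s, and no verdict came back.

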